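# Clamp a coupling hub in the swing-arm spring press and set its load

### The job

Set the steel coupling hub, flange down, fully home in the round nest of the swing-arm spring press, then swing the arm over it until the arm rests against its stop. Then turn the knurled tension knob clockwise until the dial's black pointer comes to the brass set hand, without overloading the spring far past it, and let go; handle the hub gently and never ram it into the nest.

Things in the scene. Friction and masses are not known exactly. Their poses are not given: they have to be found in the camera images.
- hub_boss (a point): The workpiece: a loose turned steel hub, about 0.4 kg, standing flange down on the bench: flange 66 mm across and 14 mm thick, on it a boss 36 mm across, 38 mm high in all. This point is on its axis, 26 mm above its underside (12 mm above the flange's top, 12 mm below the boss's top); z up. Fingers that hold the boss must stay above the flange.
- nest: Square steel block 94 mm wide on the base of the press, with a round recess for the hub's flange in its top: 68 mm across (1 mm clearance all round), 6 mm deep, with a 1.5 mm chamfer at its mouth. Its top is 28 mm above the bench. Origin: centre of its underside, 16 mm above the bench. Must never be pressed with more than 50 N.
- nest_floor (a point): Centre of the recess's flat floor, 22 mm above the bench; z up. The hub is home when its underside lies on this floor, so that hub_boss stands 26 mm above this point.
- column_axis (a point): Point on the axis of the press's upright column, 109 mm above the bench, level with the arm. In this frame y points away from the nest (whose centre is 120 mm off in -y), z up. The column carries the arm's collar (50 mm across); above it stands a dial 77 mm across, rim 156 mm above the bench, on a yoke that sinks with the screw.
- swing_arm (a joint): Angle of the arm about the column, rad: 0 with the arm over the nest, against its stop (a post 10 mm thick and 119 mm high, 53 mm from the column axis, on the arm's clockwise side), growing as the arm turns anticlockwise seen from above; up to 2.6. Stiff: some 4 N at its end moves it, and it stays where it is left.
- bar_middle (a point): Point in the arm's bar, 72 mm from the column axis. The bar runs along this frame's y (column in +y, screw in -y), is 26 mm wide and lies from 101 to 117 mm above the bench. 120 mm from the column axis it ends in a round boss 36 mm across, 95 to 123 mm above the bench, that carries the screw; its knob is also a handhold for swinging the arm.
- knob_centre (a point): Middle of the knurled tension knob: round, steel, 44 mm across, on the screw's top at the arm's free end, 120 mm from the column axis and about 157 mm above the bench. The knurled rim to grip reaches from 9 mm below this point to 10 mm above it. A steel yoke 18 mm wide runs from the screw to the dial, its top 21 mm below this point; both sink with the screw. z up along the screw.
- tension_knob (a joint): Turn of the knob, rad: 0 fully unscrewed, growing clockwise from above, to 7. Its coarse thread lowers the screw and with it the knob 1.91 mm per rad, all the way, so a hand that turns it must sink with it. Thread friction, about 0.06 N m, keeps it where it is left. At 0 the foot is 3.5 mm above a seated hub.
- load_pointer (a joint): Angle of the dial's slim black pointer, rad: 0 at rest, growing clockwise seen from above, 0.4 rad per mm that the foot's spring is compressed (400 times sprung_foot).
- pointer_tip (a point): The black pointer's tip, 27 mm from the dial's centre; x of this frame points along the pointer.
- set_hand (a joint): Angle of the brass set hand, with a square tab at its end, on the same scale and from the same zero as load_pointer, rad. Already set for the job (1.6 to 2.4); leave it.
- set_mark (a point): The set hand's mark, 27 mm from the dial's centre; x of this frame points along the hand, so that y of the black pointer's tip in this frame is positive before the mark and negative past it.
- foot_face (a point): Centre of the underside of the sprung foot, a disc 28 mm across under the screw. Once it bears on the hub it stays, and the screw compresses its coil spring, 2.5 N per mm.
- sprung_foot (a joint): How far the foot is pushed up into the screw's spring cup, m: 0 at rest, 0.010 at most.
Things that resemble listed ones, but are neither listed nor needed, are in the scene too. What is shaped like the part that bears hub_boss but orange or pink is not meant.

How it is judged:
On the way, in this order (a step that is already met when the one before it is completed fails the run):
1. the hub is fully home in the nest (horizontal distance between hub_boss and nest_floor below 0.0035 m and z of hub_boss in the frame of nest_floor below 0.0285 m and angle between hub_boss's own z axis and vertical below 0.06 rad), for 0.2 s.
2. the arm is swung over the seated hub to its stop (value of joint swing_arm below 0.06 rad and z of hub_boss in the frame of nest_floor below 0.0285 m), for 0.2 s.
At the end, for the whole second after the job is handed in: The hub lies fully home in the nest (within 2.5 mm of its seated height, 3.5 mm of centre), the arm stands within 0.06 rad of its stop, and the released knob leaves the pointer's tip within 6 mm of the set mark (0.22 rad on the dial) (all of step 2 and horizontal distance between hub_boss and nest_floor below 0.0035 m and angle between hub_boss's own z axis and vertical below 0.06 rad and horizontal distance between pointer_tip and set_mark below 0.006 m); the robot touches nothing.
It fails at once if the hub is rammed or squeezed into the nest with more than 50 N (contact force between nest and anything else above 50 N).
It fails at once if the spring is overloaded: the pointer runs more than 18 mm (about 0.73 rad) past the set mark (y of pointer_tip in the frame of set_mark below -0.018 m).
It also fails if it takes over 72 s, if anything falls off the work surface, if the arm or the gripper's body presses on something with over 40 N, if the wrist force passes 120 N, or if a joint passes its speed limit or range.

### The arm

A 6-joint arm with a two-finger parallel gripper is mounted at the origin on a cart in front of the work surface, level with it; the furniture and walls round the work are solid. World frame = base frame: x ahead of the robot, y to its left, z up, the work surface at z = 0. Lengths are in m, angles in rad, forces in N, time in s.
With the tool pointing down it reaches from about 0.35 to 1 m from the base axis. Payload 7.1 kg.
Tool frame: the origin (TCP) lies at the very end of the fingers, on their centre line; the grasp point (between the pads) lies ctrl.pinch_z behind it (ctrl.pinch_z is the distance from the TCP to the grasp point, in m); z points along the fingers, y is the line along which they close (so a half turn about z gives the same grasp; the last joint's range is limited). The gripper opens to 85 mm and grips with 20 to 120 N. Pads are 22 mm wide; open, the fingers measure 114 mm over their backs; the gripper's body (76 mm by 85 mm) begins 54 mm behind the grasp point. The pads swing forward as they close: fully open they stand 13 mm farther back than shut.
Start: joints at [-0.019, 0.423, 1.63, -0, 1.089, -0.019], TCP at [0.625, 0, 0.231] pointing down, gripper open.
Joint ranges: [-3, 3], [-0.9, 2.11], [0.09, 2.58], [-1.31, 4.45], [0.11, 2.69], [-2.54, 2.54]. Speed limits (rad/s): [2.39, 2.39, 3.01, 3.14, 3.14, 3.14].

### API

Orientations are given as a unit quaternion [x, y, z, w].
In Python, from workcell import ctrl, optics gives the robot as it stands. The module is installed in compiled form; this text tells all that it offers.
- The arm moves only by the tool move_arm, never from a script. Its argument "commands" is a list of rows, each a list of 7 numbers: the shift along the tool's x, y, z in cm, then the turn, a rotation vector about the tool's x, y, z in degrees, then the closure, from -1 (fully open) to 1 (shut), so that 0 is half open. A call has 1 to 12 rows; each row is the pose to reach, as a shift and turn from the pose commanded when the call began, along the tool's axes at that moment; what a row does not reach only later rows make up. A row lasts 1/8 s, in which the tool goes at most 62.5 mm and 10.7 degrees, less where a joint would pass 70% of its speed; a pose out of reach is approached as far as the arm can. A call with a gripper value outside its range is refused whole. The fingers move at their own pace and stop on an object; "squeeze" is the grip in N (left out, the last holds). Time passes only in rows, so rows that repeat a pose let the fingers close. It gives the time, the measured TCP pose, the force, the opening and the grip force at its end, in the units of the state.
- ctrl.get_state(): the state, without advancing time (a new reading comes with each control period).
- optics.grab_frame(name): name is "scene" or "side" or "wrist"; returns (picture, depth): 384x512x3 uint8, red, green, blue; 384x512 float32, m along the optical axis (not along the pixel's ray), 0 where there is no reading.
- optics.camera_model(name): a dict with "vfov" (degrees; the focal length in pixels is half the picture's height over the tangent of half this angle, whatever the lens; pixels are square), "cx", "cy" (the principal point, pixels), "distortion" ([k1, k2, p1, p2, k3] as OpenCV has them; the pictures are not rectified), "R" (3x3) and "t" (3): a world point X has camera coordinates R X + t. Camera axes: x right, y down, z forward; pixel columns grow to the right and rows downward; lengths in m; the calibration is good to about 2 mm. A picture is of the moment at which its call begins: read the wrist's pose just before it. camera_model takes no time and is no camera call; for the wrist camera it gives the pose at the moment of the call.
- ctrl.close_job(): hands the job in; it is judged then, once.
The state is a dict: "t": time; "joint_positions": joint angles; "joint_velocities": joint speeds; "joint_torque": joint torques, N m; "ee_pos": TCP position; "tcp_rot": TCP orientation; "contact_force": force on the tool from outside, world axes, zero at the start; "wrist_torque": the same for the moment, N m; "opening": finger opening in m; "gripper_force": force on a finger pad.
Only numpy, scipy, OpenCV 4.12 (cv2) and the standard library are available. Lean on these libraries where they do the work, as an engineer would, in place of code of your own. Each camera call takes 0.05 s, during which the arm holds its last target. There are 200 camera calls.

## Working session

There is one attempt and no reset: what is moved stays moved. The work goes in short steps, Python scripts to look and compute and a tool call to move; the robot and the scene stay as the last step left them, time stands still between calls to the robot, and variables do not carry over. Pictures are saved under pics/ and viewed, at most 10 in all, crops included, and the job is handed in when it is done.

Besides the shell and the picture viewer there is one more tool, called after ">>>" in YAML: its name, and indented under it one key for each argument. move_arm: Moves the arm, as the interface text tells. Its arguments: {"type":"object","properties":{"commands":{"type":"array"},"squeeze":{"type":"number"}},"required":["commands"]}

```bash
mkdir -p pics
cat > h.py <<'E'
import numpy as np, cv2
from workcell import ctrl, optics
def grab(n):
    m=optics.camera_model(n); p,d=optics.grab_frame(n); return m,p,d
def K(m):
    f=192/np.tan(np.radians(m["vfov"])/2); return np.array([[f,0,m["cx"]],[0,f,m["cy"]],[0,0,1]])
def ray(m,u,v):
    q=cv2.undistortPoints(np.array([[[u,v]]],float),K(m),np.array(m["distortion"]))[0,0]
    R=np.array(m["R"]);t=np.array(m["t"]); return -R.T@t, R.T@np.array([q[0],q[1],1.])
def plane(m,u,v,z):
    o,d=ray(m,u,v); return o+d*(z-o[2])/d[2]
def dep(m,D,u,v):
    o,d=ray(m,u,v); return o+d*D[int(v),int(u)]
def proj(m,X):
    R=np.array(m["R"]); r=cv2.Rodrigues(R)[0]
    return cv2.projectPoints(np.array(X,float).reshape(-1,1,3),r,np.array(m["t"],float),K(m),np.array(m["distortion"]))[0][:,0]
E
python3 - <<'E'
from h import *
import pickle
ims=[]
for n in("scene","side"):
    m,p,d=grab(n); ims.append(p); pickle.dump((m,p,d),open(n+".pkl","wb"))
    print(n,-np.array(m["R"]).T@np.array(m["t"]),m["vfov"])
    cv2.imwrite(f"pics/{n}0.png",cv2.resize(p[:,:,::-1],(800,600),interpolation=cv2.INTER_CUBIC))
print(ctrl.pinch_z,ctrl.get_state())
E
```

```text
scene [0.33314762 0.53937263 0.67295547] 57.66715509943485
side [0.53551781 0.54610816 0.66132108] 57.16150072383114
0.0187 {'t': 0.1, 'joint_positions': array([-1.89950838e-02,  4.23802748e-01,  1.63062465e+00, -1.93624845e-05,
        1.08860544e+00, -1.90258646e-02]), 'joint_velocities': array([-0.00039323, -0.00141217, -0.00254024, -0.00019679, -0.00029841,
        0.00113513]), 'joint_torque': array([ 5.57094211e-05, -5.58422327e+01, -2.82446283e+01, -1.17158891e-05,
        3.01709355e-03, -1.51726192e-05]), 'ee_pos': array([6.24493955e-01, 3.32407153e-05, 2.30595146e-01]), 'tcp_rot': array([ 7.07092536e-01,  7.07120659e-01, -5.05587765e-04, -5.12822675e-04]), 'contact_force': array([-0.21697572,  0.51048477,  0.0039439 ]), 'wrist_torque': array([-0.01498101,  0.04189815,  0.02971846]), 'gripper_force': 0.0, 'opening': 0.08529489101784338}
```

View pics/scene0.png

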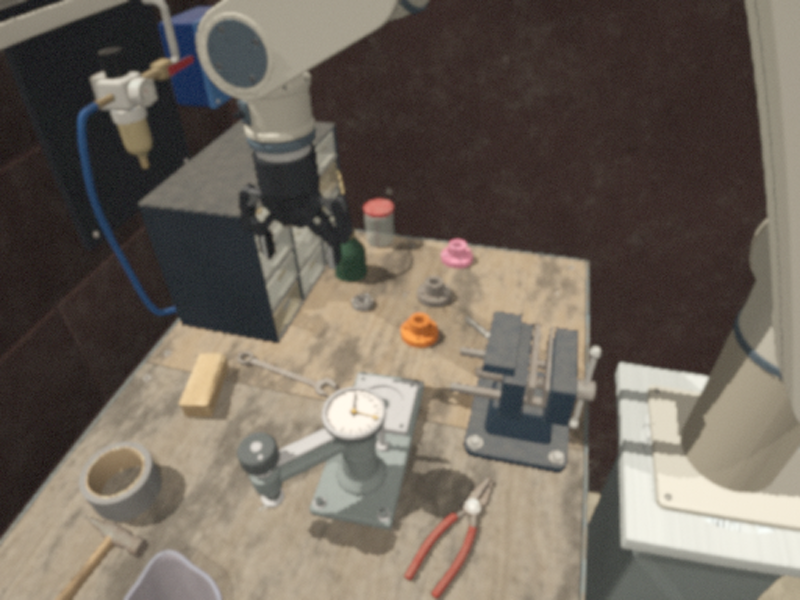

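View pics/side0.png

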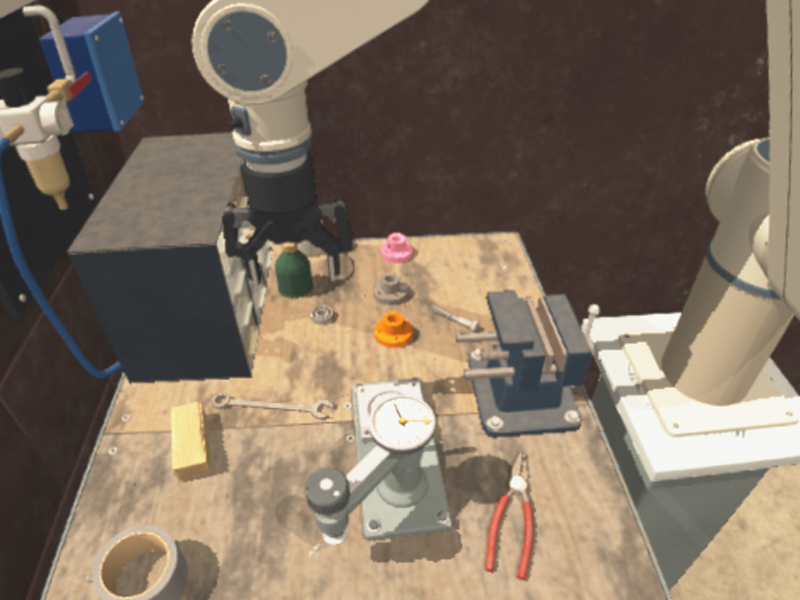

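The grey hub is at scene (434,290) and side (392,288). The nest block is at scene (395,400), the dial at scene (354,413) and side (403,422), and the knob at scene (259,452) and side (327,490). All of these are in 800x600 coordinates.

Run:
```python
from h import *
import pickle
s=800/512
S=pickle.load(open("scene.pkl","rb"));D=pickle.load(open("side.pkl","rb"))
def tri(a,b):
    o1,d1=ray(S[0],a[0]/s,a[1]/s);o2,d2=ray(D[0],b[0]/s,b[1]/s)
    A=np.c_[d1,-d2];x=np.linalg.lstsq(A,o2-o1,rcond=None)[0]
    p,q=o1+d1*x[0],o2+d2*x[1];return ((p+q)/2).round(4),np.linalg.norm(p-q).round(4)
print("hubtop z.038",plane(S[0],434/s,282/s,.038),plane(D[0],391/s,280/s,.038))
print("dial",tri((354,413),(403,422)),plane(S[0],354/s,413/s,.156),plane(D[0],403/s,422/s,.156))
print("knob",tri((259,448),(327,485)),plane(S[0],259/s,448/s,.167),plane(D[0],327/s,485/s,.167))
for n,M in(("scene",S),("side",D)):
    m,p,d=M
    # cloud
    v,u=np.mgrid[:384,:512]
    q=cv2.undistortPoints(np.stack([u,v],-1).reshape(-1,1,2).astype(float),K(m),np.array(m["distortion"])).reshape(384,512,2)
    c=np.dstack([q,np.ones((384,512))])*d[...,None]
    X=(c-np.array(m["t"]))@np.array(m["R"])
    for nm,z0,z1,ctr,r in(("nesttop",.025,.031,None,0),("hubtop",.034,.041,None,0),("hubflange",.011,.017,None,0),("dial",.150,.160,None,0),("knobtop",.163,.171,None,0)):
        k=((X[...,2]>z0)&(X[...,2]<z1)&(d>0)).astype(np.uint8)
        nn,l,st,ce=cv2.connectedComponentsWithStats(k)
        for i in range(1,nn):
            if st[i,4]>60:
                w=X[l==i]; print(n,nm,(ce[i]*s).round(),st[i,4],np.median(w,0).round(4),w.min(0).round(3),w.max(0).round(3))
```

```text
hubtop z.038 [ 0.49144238 -0.25040253  0.038     ] [ 0.48986944 -0.24780631  0.038     ]
dial (array([0.5023, 0.1606, 0.1524]), np.float64(0.0003)) [0.50109439 0.16340916 0.156     ] [0.5025301  0.16314404 0.156     ]
knob (array([0.5866, 0.241 , 0.162 ]), np.float64(0.0)) [0.58413636 0.24389206 0.167     ] [0.5860801  0.24405682 0.167     ]
scene nesttop [564. 237.] 108 [ 0.2496 -0.4789  0.0277] [ 0.152 -0.484  0.025] [ 0.37  -0.475  0.031]
scene nesttop [667. 251.] 89 [ 0.04   -0.4792  0.028 ] [-0.037 -0.485  0.025] [ 0.126 -0.476  0.031]
scene nesttop [ 66. 397.] 249 [1.     0.1678 0.0282] [ 0.996 -0.048  0.025] [1.005 0.309 0.031]
scene nesttop [235. 325.] 74 [ 0.8127 -0.0613  0.0279] [ 0.737 -0.064  0.025] [ 0.881 -0.059  0.031]
scene nesttop [208. 384.] 143 [0.7857 0.0707 0.029 ] [0.764 0.01  0.025] [0.808 0.125 0.031]
scene nesttop [393. 398.] 482 [0.4831 0.0135 0.0277] [ 0.462 -0.011  0.025] [0.558 0.086 0.031]
scene nesttop [518. 432.] 87 [0.3033 0.0478 0.0284] [0.259 0.044 0.025] [0.351 0.05  0.031]
scene nesttop [717. 470.] 113 [0.0331 0.0596 0.0276] [-0.036 -0.004  0.025]
[... 8204 characters left out ...]
] [0.607 0.268 0.16 ]
side knobtop [519. 155.] 605 [ 0.2137 -0.4795  0.1669] [-0.261 -0.485  0.163] [ 0.631 -0.473  0.171]
side knobtop [ 59. 282.] 85 [ 1.0021 -0.1255  0.1653] [ 0.999 -0.178  0.163] [ 1.006 -0.078  0.171]
side knobtop [733. 321.] 199 [0.0454 0.0519 0.1671] [-0.036 -0.038  0.163] [0.071 0.072 0.171]
side knobtop [510. 319.] 447 [0.3454 0.0109 0.1639] [ 0.324 -0.048  0.163] [0.366 0.055 0.166]
side knobtop [165. 302.] 231 [ 0.8163 -0.0615  0.1672] [ 0.729 -0.066  0.163] [ 0.928 -0.059  0.171]
side knobtop [ 21. 346.] 149 [1.0026 0.0132 0.1652] [ 0.999 -0.058  0.163] [1.006 0.078 0.171]
side knobtop [326. 487.] 550 [0.5865 0.2475 0.1693] [0.566 0.224 0.163] [0.609 0.267 0.171]
```

>>> move_arm:
  commands:
    - [-5,-3,0,0,0,0,-1]
    - [-10,-6,0,0,0,0,-1]
    - [-15,-9,1,0,0,0,-1]
    - [-20,-11,3,0,0,0,-1]
    - [-25.3,-13.2,5,0,0,0,-1]
    - [-25.3,-13.2,5,0,0,0,-1]
    - [-25.3,-13.2,5,0,0,0,-1]
    - [-25.3,-13.2,5,0,0,0,-1]

```text
t: 1.1
ee_pos: [0.4937, -0.2521, 0.1817]
tcp_rot: [0.707, 0.708, 0.0, 0.0]
contact_force: [-0.6, -0.2, -1.4]
opening: 0.0853
gripper_force: 0.0
```

Run:
```python
from h import *
import pickle
st=ctrl.get_state()
m,p,d=grab("wrist"); pickle.dump((m,p,d),open("w1.pkl","wb"))
print(st["ee_pos"],st["tcp_rot"],-np.array(m["R"]).T@np.array(m["t"]))
cv2.imwrite("pics/w1.png",p[:,:,::-1])
S=pickle.load(open("scene.pkl","rb"))
v,u=np.mgrid[:384,:512]
def cloud(m,d):
    q=cv2.undistortPoints(np.stack([u,v],-1).reshape(-1,1,2).astype(float),K(m),np.array(m["distortion"])).reshape(384,512,2)
    return (np.dstack([q,np.ones((384,512))])*d[...,None]-np.array(m["t"]))@np.array(m["R"])
X=cloud(S[0],S[2])
b=(X[...,0]>.36)&(X[...,0]<.45)&(X[...,1]>-.1)&(X[...,1]<.1)&(X[...,2]>.03)
print("vise rods",X[b].max(0),X[b].min(0))
X=cloud(m,d)
for nm,z0,z1 in(("top",.035,.041),("fl",.011,.017)):
    k=((X[...,2]>z0)&(X[...,2]<z1)&(d>0)).astype(np.uint8)
    nn,l,s,ce=cv2.connectedComponentsWithStats(k)
    for i in range(1,nn):
        if s[i,4]>200:
            w=X[l==i]; c=cv2.findContours((l==i).astype(np.uint8),cv2.RETR_EXTERNAL,cv2.CHAIN_APPROX_NONE)[0][0][:,0]
            P=np.array([plane(m,a,b,.038 if nm=="top" else .014)[:2] for a,b in c],np.float32)
            print(nm,ce[i],s[i,4],w.min(0).round(4),w.max(0).round(4),cv2.minEnclosingCircle(P))
```

```text
[ 0.4937265  -0.2520724   0.18169636] [7.06591404e-01 7.07621697e-01 1.84141348e-04 2.94946425e-04] [ 0.49454982 -0.17745748  0.32441339]
vise rods [0.40772085 0.05560245 0.16586336] [ 0.36002106 -0.0493      0.08158363]
top [492.62715517  59.73491379] 464 [ 0.7334 -0.181   0.035 ] [ 0.7396 -0.0675  0.041 ] ((0.7356389164924622, -0.12419474124908447), 0.05682886391878128)
top [257.89153439  77.22619048] 756 [ 0.479  -0.1628  0.035 ] [ 0.5135 -0.1282  0.0403] ((0.4959805905818939, -0.14549577236175537), 0.018146974965929985)
top [469.90972222 177.3125    ] 432 [ 0.7316 -0.312   0.035 ] [ 0.7382 -0.186   0.041 ] ((0.7374300956726074, -0.2495250701904297), 0.0635516420006752)
top [254.90371622 185.42736486] 592 [ 0.4763 -0.2729  0.035 ] [ 0.5113 -0.2377  0.0399] ((0.4937172830104828, -0.2551296651363373), 0.018192756921052933)
top [238.44761905 287.86904762] 420 [ 0.4564 -0.4046  0.035 ] [ 0.4901 -0.3693  0.0396] ((0.4732438325881958, -0.386027067899704), 0.018607931211590767)
fl [76.49461921 11.86589404] 2416 [ 0.2387 -0.0854  0.011 ] [ 0.3792 -0.0574  0.017 ] ((0.3093538284301758, -0.07443965971469879), 0.07068967819213867)
fl [257.72357294  80.76268499] 1892 [ 0.4638 -0.1783  0.0111] [ 0.5289 -0.1124  0.0164] ((0.4963051676750183, -0.14580529928207397), 0.03320928290486336)
fl [156.44890511 104.17274939] 822 [ 0.3465 -0.2019  0.011 ] [ 0.4232 -0.1362  0.0169] ((0.38659176230430603, -0.1690928190946579), 0.04534178227186203)
fl [366.33499171 133.09618574] 603 [ 0.6004 -0.2195  0.011 ] [ 0.6405 -0.1813  0.0139] ((0.6194958090782166, -0.2000284045934677), 0.02038819156587124)
fl [254.91161796 176.93442623] 1403 [ 0.4608 -0.2883  0.0114] [ 0.5267 -0.2231  0.0165] ((0.4935224950313568, -0.2552501857280731), 0.03307213634252548)
fl [239.68496158 270.83973655] 911 [ 0.4408 -0.4149  0.011 ] [ 0.5044 -0.3532  0.0169] ((0.47294795513153076, -0.38524702191352844), 0.03336085379123688)
```

View pics/w1.png

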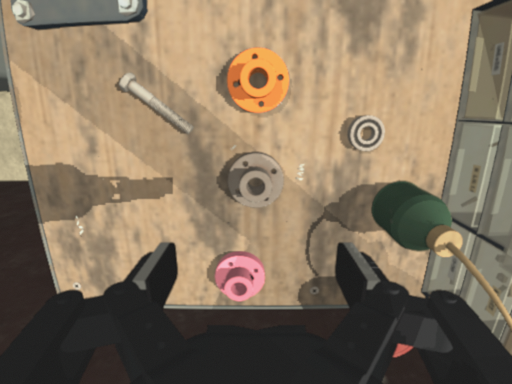

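The wrist view shows the grey hub at (255,185), between the orange hub at (258,78) and the pink one at (240,285). I'll turn the tool 90° so the camera stays clear of the dial, then measure the hub in that orientation.

>>> move_arm:
  commands:
    - [0,0,0,0,0,10,-1]
    - [0,0,0,0,0,20,-1]
    - [0,0,0,0,0,30,-1]
    - [0,0,0,0,0,40,-1]
    - [0,0,0,0,0,50,-1]
    - [0,0,0,0,0,60,-1]
    - [0,0,0,0,0,70,-1]
    - [0,0,0,0,0,80,-1]
    - [0,0,0,0,0,90,-1]
    - [0,0,0,0,0,90,-1]
    - [0,0,0,0,0,90,-1]

```text
t: 2.52
ee_pos: [0.4933, -0.2524, 0.1815]
tcp_rot: [1.0, 0.002, 0.0, 0.0]
contact_force: [-0.9, 0.1, -0.5]
opening: 0.0854
gripper_force: 0.0
```

```bash
cat >> h.py <<'E'
def cloud(m,d):
    v,u=np.mgrid[:384,:512]
    q=cv2.undistortPoints(np.stack([u,v],-1).reshape(-1,1,2).astype(float),K(m),np.array(m["distortion"])).reshape(384,512,2)
    return (np.dstack([q,np.ones((384,512))])*d[...,None]-np.array(m["t"]))@np.array(m["R"])
def comps(m,d,zc,dz=.003,amin=200):
    X=cloud(m,d)
    k=((abs(X[...,2]-zc)<dz)&(d>0)).astype(np.uint8)
    nn,l,s,ce=cv2.connectedComponentsWithStats(k); out=[]
    for i in range(1,nn):
        if s[i,4]>amin:
            c=cv2.findContours((l==i).astype(np.uint8),cv2.RETR_EXTERNAL,cv2.CHAIN_APPROX_NONE)[0][0][:,0]
            P=np.array([plane(m,a,b,zc)[:2] for a,b in c],np.float32)
            out.append((ce[i],s[i,4],l==i,P))
    return out
E
python3 - <<'E'
from h import *
st=ctrl.get_state(); m,p,d=grab("wrist")
print(st["ee_pos"],st["tcp_rot"],st["joint_positions"],st["contact_force"])
for z in(.038,.014):
    for c,a,_,P in comps(m,d,z):
        e=cv2.minEnclosingCircle(P)
        if e[1]<.036: print(z,c.round(),a,np.round(e[0],4),round(e[1],4))
E
```

```text
[ 0.49333434 -0.25243752  0.18152214] [9.99997533e-01 2.21537852e-03 1.42867168e-04 8.15403682e-05] [-4.94432387e-01  3.84766556e-01  1.82621929e+00 -9.01876650e-06
  9.30277891e-01  1.07193857e+00] [-0.88727808  0.12345874 -0.46896628]
0.038 [405.  38.] 217 [ 0.6471 -0.4112] 0.029
0.038 [158. 180.] 588 [ 0.4971 -0.1463] 0.0184
0.038 [259. 183.] 592 [ 0.4947 -0.2554] 0.018
0.038 [375. 201.] 567 [ 0.4735 -0.3858] 0.019
0.014 [207.  61.] 759 [ 0.6203 -0.2007] 0.0199
0.014 [169. 172.] 1312 [ 0.4966 -0.1467] 0.0336
0.014 [258. 174.] 1438 [ 0.4948 -0.2555] 0.0331
0.014 [363. 191.] 1180 [ 0.474  -0.3869] 0.0338
```

>>> move_arm:
  commands:
    - [0.1,0.3,5,0,0,0,-1]
    - [0.1,0.3,10,0,0,0,-1]
    - [0.1,0.3,14,0,0,0,-1]
    - [0.1,0.3,16.3,0,0,0,-1]
    - [0.1,0.3,16.3,0,0,0,-0.6]
    - [0.1,0.3,16.3,0,0,0,0]
    - [0.1,0.3,16.3,0,0,0,0.4]
    - [0.1,0.3,16.3,0,0,0,1]
    - [0.1,0.3,16.3,0,0,0,1]
    - [0.1,0.3,16.3,0,0,0,1]
  squeeze: 35

```text
t: 3.82
ee_pos: [0.4949, -0.2564, 0.0198]
tcp_rot: [1.0, 0.0, 0.001, 0.001]
contact_force: [-0.8, -0.1, 7.3]
opening: 0.0343
gripper_force: 35.3
```

>>> move_arm:
  commands:
    - [0,0,-3,0,0,0,1]
    - [0,0,-7,0,0,0,1]
    - [0,0,-7,0,0,0,1]
    - [0,0,-7,0,0,0,1]

```text
t: 4.32
ee_pos: [0.4933, -0.2556, 0.0878]
tcp_rot: [1.0, 0.0, -0.0, -0.0]
contact_force: [-1.1, -0.3, -6.7]
opening: 0.0341
gripper_force: 37.3
```

Run:
```python
from h import *
st=ctrl.get_state(); print(st["ee_pos"],st["contact_force"],st["opening"])
P=np.array(st["ee_pos"])
a=[]
for n in("side","wrist"):
    m,p,d=grab(n)
    q=proj(m,[P])[0] if n=="side" else np.array([256,220])
    print(n,q)
    a.append(p if n=="wrist" else cv2.resize(p[int(q[1])-60:int(q[1])+60,int(q[0])-80:int(q[0])+80],(512,384)))
cv2.imwrite("pics/g.png",cv2.resize(np.hstack(a)[:,:,::-1],(800,300)))
```

```text
[ 0.49331085 -0.25558596  0.08776212] [-1.13861838 -0.2708898  -6.72211166] 0.03408660953196418
side [248.59591247 163.50637686]
wrist [256 220]
```

View pics/g.png

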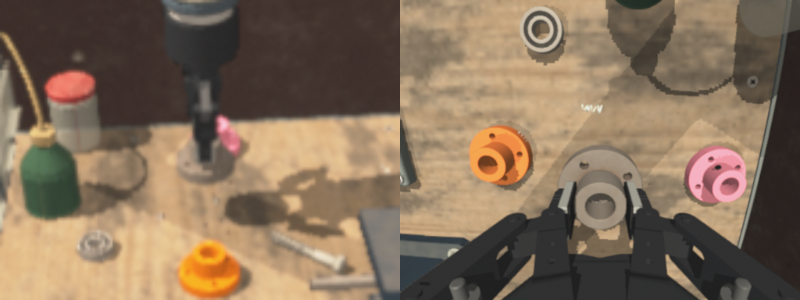

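The hub hangs level between the pads. In the wrist half, its boss is at (602,205) and its flange at (600,175). Next I'll carry it towards the nest with 3 cm more height and measure both.

>>> move_arm:
  commands:
    - [0,-5,-2,0,0,0,1]
    - [0,-10,-4,0,0,0,1]
    - [0,-15,-5,0,0,0,1]
    - [0,-20,-5,0,0,0,1]
    - [1,-25,-5,0,0,0,1]
    - [1.5,-29,-5,0,0,0,1]
    - [1.5,-29,-5,0,0,0,1]
    - [1.5,-29,-5,0,0,0,1]
    - [1.5,-29,-5,0,0,0,1]

```text
t: 5.55
ee_pos: [0.5085, 0.0331, 0.1378]
tcp_rot: [1.0, -0.001, -0.001, 0.0]
contact_force: [0.2, 0.4, -3.9]
opening: 0.0342
gripper_force: 37.8
```

Run:
```python
from h import *
import pickle
st=ctrl.get_state(); m,p,d=grab("wrist"); pickle.dump((st,m,p,d),open("w3.pkl","wb"))
z=st["ee_pos"][2]; print(st["ee_pos"],st["tcp_rot"])
for h,lab in((z+.0185,"bosstop"),(z-.0055,"flange"),(.028,"nesttop"),(.022,"floor")):
    for c,a,k,P in comps(m,d,h,.0028):
        e=cv2.minEnclosingCircle(P); print(lab,c.round(),a,np.round(e[0],4),round(e[1],4),P.min(0).round(4),P.max(0).round(4), np.median(cloud(m,d)[k],0).round(4))
cv2.imwrite("pics/w3.png",p[:,:,::-1])
```

```text
[0.50849999 0.03311162 0.13776748] [ 9.99999645e-01 -5.61906412e-04 -6.19146053e-04  1.01535358e-04]
bosstop [ 57. 259.] 1774 [0.5072 0.1544] 0.0383 [0.4701 0.1171] [0.5447 0.1835] [0.5119 0.1359 0.1551]
bosstop [257. 261.] 2444 [0.5098 0.0298] 0.0232 [0.4914 0.0091] [0.5274 0.0502] [0.5109 0.0319 0.1557]
bosstop [ 36. 280.] 329 [0.4937 0.155 ] 0.0173 [0.4767 0.15  ] [0.5106 0.1603] [0.5022 0.1571 0.1548]
flange [255. 213.] 2852 [0.5111 0.0332] 0.0323 [0.5091 0.0011] [0.5416 0.0654] [0.5274 0.0329 0.1319]
nesttop [249. 162.] 3406 [0.5226 0.038 ] 0.0592 [ 0.4836 -0.0094] [0.5616 0.0862] [0.5433 0.0401 0.028 ]
nesttop [142. 185.] 638 [0.507  0.1553] 0.0327 [0.4747 0.1229] [0.5392 0.1857] [0.5222 0.1374 0.0282]
floor [250. 174.] 1931 [0.5117 0.0381] 0.0344 [0.5004 0.0042] [0.5451 0.0722] [0.5249 0.0394 0.0221]
floor [151. 180.] 230 [0.5097 0.1508] 0.0329 [0.4822 0.1228] [0.5391 0.1699] [0.5241 0.1308 0.0228]
```

View pics/w3.png

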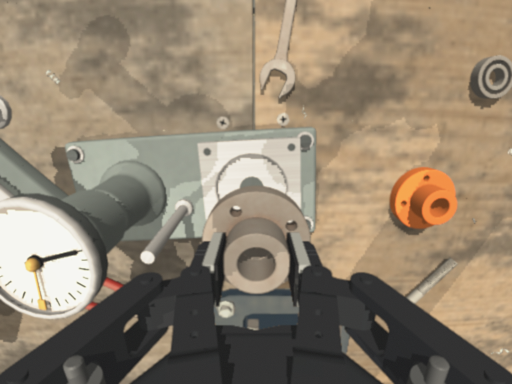

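The wrist view shows the held flange at (255,213), the recess arc at (252,172), and the dial at (40,265). I'll fit circles to the recess rim and the held flange.

```bash
cat >> h.py <<'E'
from scipy.optimize import least_squares
def fit(P,r,c0):
    f=least_squares(lambda c:np.hypot(*(P-c).T)-r,c0,loss="soft_l1",f_scale=.0005)
    return f.x.round(4),np.median(abs(f.fun)).round(5)
E
python3 - <<'E'
from h import *
import pickle
st,m,p,d=pickle.load(open("w3.pkl","rb")); z=st["ee_pos"][2]
for dz in(-.0055,-.004):
  for c,a,k,P in comps(m,d,z+dz,.0028):
    if abs(c[0]-255)<20:
        Q=P[P[:,0]>.52]; print("flange",z+dz,len(Q),fit(Q,.033,[.509,.033]))
for c,a,k,P in comps(m,d,z+.018,.0028):
    if abs(c[0]-257)<9:
        Q=P[(P[:,0]>.512)]; print("boss",fit(Q,.018,[.509,.033]))
for c,a,k,P in comps(m,d,.028,.0015):
    if abs(c[0]-249)<20:
        # all contours of mask
        cs=cv2.findContours(k.astype(np.uint8),cv2.RETR_LIST,cv2.CHAIN_APPROX_NONE)[0]
        P=np.array([plane(m,*q,.028)[:2] for q in np.vstack(cs)[:,0]])
        r=np.hypot(*(P-[.512,.038]).T); Q=P[(r<.041)&(P[:,0]>.522)]
        print("rim",len(Q),fit(Q,.0355,[.512,.038]),fit(Q,.034,[.512,.038]))
        E=P[(r>.043)]; print("edges y",np.percentile(E[:,1],[1,99]),"xmax",np.percentile(E[:,0],99))
for c,a,k,P in comps(m,d,.022,.0018):
    if abs(c[0]-249)<20:
        Q=P[P[:,0]>.52]; print("floor",fit(Q,.034,[.512,.038]))
E
```

```text
flange 0.13226747890998233 164 (array([0.5077, 0.0331]), np.float64(0.0005))
flange 0.13376747890998233 189 (array([0.5075, 0.0331]), np.float64(0.00062))
boss (array([0.5091, 0.0322]), np.float64(0.00058))
rim 172 (array([0.513 , 0.0375]), np.float64(0.00177)) (array([0.5149, 0.0375]), np.float64(0.00179))
edges y [-0.00918204  0.08592625] xmax 0.5606818002670094
floor (array([0.5107, 0.0378]), np.float64(0.0002))
```

>>> move_arm:
  commands:
    - [0.2,-0.2,3,0,0,0,1]
    - [0.3,-0.4,6.5,0,0,0,1]
    - [0.3,-0.4,7,0,0,0,1]
    - [0.3,-0.4,7,0,0,0,1]
    - [0.3,-0.4,7,0,0,0,1]

```text
t: 6.22
ee_pos: [0.513, 0.0378, 0.0695]
tcp_rot: [1.0, -0.0, 0.001, -0.0]
contact_force: [0.3, 0.7, -4.9]
opening: 0.0338
gripper_force: 37.8
```

Run:
```python
from h import *
import pickle
st=ctrl.get_state(); z=st["ee_pos"][2]; print(st["ee_pos"],st["contact_force"])
ims=[]
m,p,d=grab("wrist"); ims.append(p[100:292])
for dz,lab,sel in((-.005,"flange",.52),(.018,"boss",.512)):
  for c,a,k,P in comps(m,d,z+dz,.0028):
    if abs(c[0]-255)<20:
        Q=P[P[:,0]>sel]; print(lab,c.round(),len(Q),fit(Q,.033 if sel==.52 else .018,[.51,.036]))
for c,a,k,P in comps(m,d,.022,.0018):
    print("floor",c,a,P.min(0),P.max(0),fit(P[P[:,0]>.53],.034,[.511,.037]))
for c,a,k,P in comps(m,d,.028,.0018):
    print("nest",c,a,P.min(0),P.max(0))
for n in("side","scene"):
    m,p,d=grab(n)
    for dz,lab in((-.005,"flange"),(.018,"boss")):
      for c,a,k,P in comps(m,d,z+dz,.003,40):
        if np.hypot(*(P.mean(0)-[.51,.036]))<.03: print(n,lab,a,P.min(0),P.max(0))
    for c,a,k,P in comps(m,d,.028,.0025,60):
        if np.hypot(*(P.mean(0)-[.51,.036]))<.05: print(n,"nest",a,P.min(0),P.max(0))
    q=proj(m,[[.51,.036,.04]])[0].astype(int)
    ims.append(cv2.resize(p[q[1]-48:q[1]+48,q[0]-64:q[0]+64],(512,384))) if n!="wrist" else 0
cv2.imwrite("pics/n4.png",cv2.resize(np.vstack([cv2.resize(ims[0],(1024,384)),np.hstack(ims[1:])])[:,:,::-1],(800,600)))
```

```text
[0.51297006 0.03781108 0.06953931] [ 0.31219457  0.70385617 -4.85718887]
flange [255. 214.] 225 (array([0.5118, 0.0377]), np.float64(0.00093))
boss [257. 261.] 155 (array([0.5135, 0.0369]), np.float64(0.00076))
floor [256.71932299 186.37094499] 709 [0.51935774 0.00496845] [0.5443962 0.070075 ] (array([0.5095, 0.0376]), np.float64(0.00111))
floor [124.83773585 204.05660377] 265 [0.49025944 0.12236974] [0.53956556 0.16879955] (array([0.5692, 0.1429]), np.float64(0.00195))
nest [256.89293212 184.88348495] 5716 [ 0.481699   -0.01130107] [0.5617486  0.08636326]
nest [113.57381616 213.90947075] 718 [0.47473574 0.12337127] [0.53815526 0.18184972]
side flange 95 [0.52317876 0.0128042 ] [0.5425496  0.06135956]
side flange 53 [0.47779453 0.01588125] [0.49446854 0.04605106]
side nest 203 [ 0.5393488  -0.00637451] [0.5572637  0.08923441]
scene flange 122 [0.47896683 0.00965392] [0.5050495  0.06917112]
scene boss 62 [0.49239904 0.01761188] [0.51450557 0.0693133 ]
scene nest 290 [ 0.46170422 -0.01135542] [0.49311635 0.08657825]
```

View pics/n4.png

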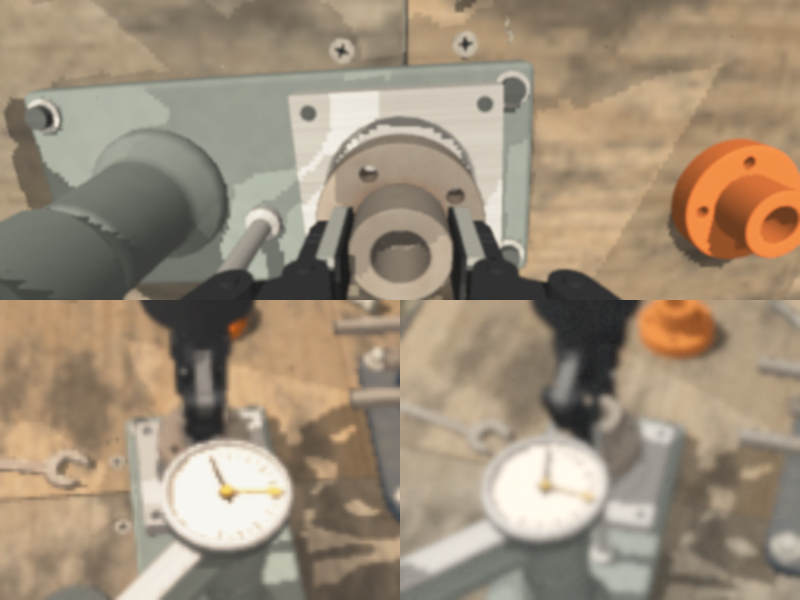

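Hub and nest agree in y at about 0.0377. In x the hub is roughly 1 mm too far out, so I'll correct that and lower it gently.

>>> move_arm:
  commands:
    - [-0.1,0,1,0,0,0,1]
    - [-0.1,0,1.8,0,0,0,1]
    - [-0.1,0,2.1,0,0,0,1]
    - [-0.1,0,2.3,0,0,0,1]
    - [-0.1,0,2.4,0,0,0,1]
    - [-0.1,0,2.4,0,0,0,1]
  squeeze: 25

```text
t: 7.12
ee_pos: [0.5124, 0.0379, 0.045]
tcp_rot: [1.0, 0.0, 0.001, 0.0]
contact_force: [2.5, -2.1, 5.7]
opening: 0.0344
gripper_force: 38.6
```

>>> move_arm:
  commands:
    - [0.06,0.06,0,0,0,0,1]
    - [0.06,0.06,0,0,0,0,1]
    - [0.06,0.06,0.1,0,0,0,1]
    - [0.06,0.06,0.15,0,0,0,1]
    - [0.06,0.06,0.15,0,0,0,1]
  squeeze: 25

```text
t: 7.75
ee_pos: [0.5128, 0.0377, 0.0444]
tcp_rot: [1.0, -0.0, 0.001, -0.0]
contact_force: [-0.1, 0.2, 20.5]
opening: 0.0346
gripper_force: 40.1
```

Run:
```python
from h import *
st=ctrl.get_state(); print(st["ee_pos"],st["contact_force"],st["wrist_torque"])
m,p,d=grab("wrist"); X=cloud(m,d)
for nm,c0,c1,r0,r1 in (("boss",240,274,275,290),("flL",205,225,205,225),("flR",290,302,215,228),("flC",245,265,196,206),("nestL",195,210,165,180),("nestR",300,315,165,180)):
    w=X[r0:r1,c0:c1].reshape(-1,3); print(nm,np.median(w,0).round(4),np.percentile(w[:,2],[10,90]).round(4))
# flange plane
b=(abs(X[...,2]-.0375)<.005)&(np.hypot(X[...,0]-.5128,X[...,1]-.0377)<.031)&(np.hypot(X[...,0]-.5128,X[...,1]-.0377)>.021)&(X[...,0]>.52)
w=X[b]; A=np.c_[w[:,:2]-[.5128,.0377],np.ones(len(w))]; print(len(w),np.linalg.lstsq(A,w[:,2],rcond=None)[0])
b=(abs(X[...,2]-.028)<.003)&(X[...,0]>.545)&(abs(X[...,1]-.0377)<.04)
print("nest z",np.median(X[b],0))
cv2.imwrite("pics/n5.png",cv2.resize(p[130:310,150:360,::-1],(700,600)))
```

```text
[0.51277566 0.03770849 0.04441107] [-0.12991059  0.24015669 20.46775838] [ 0.16190078  0.21754991 -0.05405843]
boss [0.5022 0.0375 0.0633] [0.0595 0.0642]
flL [0.5291 0.0622 0.0367] [0.023  0.0379]
flR [0.5263 0.0139 0.0368] [0.0268 0.038 ]
flC [0.5388 0.0383 0.036 ] [0.0354 0.0368]
nestL [0.554  0.0695 0.028 ] [0.0267 0.0289]
nestR [0.5539 0.0071 0.0281] [0.0273 0.029 ]
1795 [-0.11186539  0.00839109  0.03884165]
nest z [0.55258991 0.03449146 0.02807995]
```

View pics/n5.png

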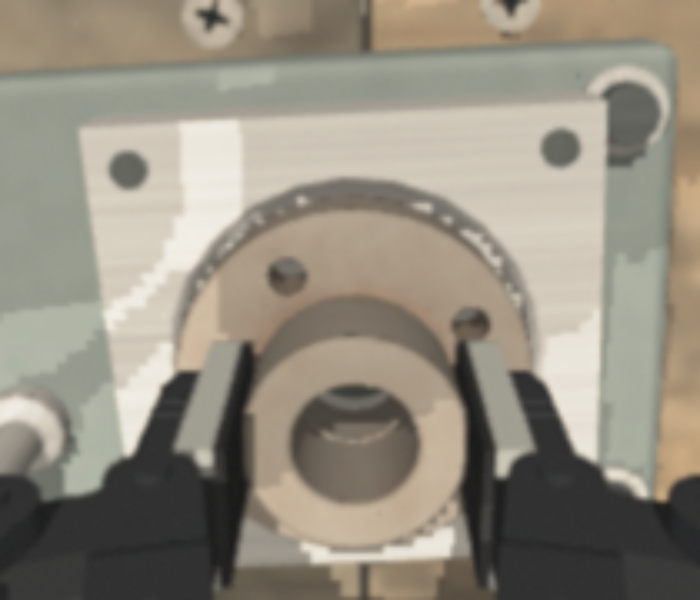

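The hub is tilted 0.11 rad, with its -x edge on the rim and a gap crescent at the top around (350,195). I'll ease off, shift +x, and settle it again.

>>> move_arm:
  commands:
    - [0,0,-0.2,0,0,0,1]
    - [0.1,0,-0.2,0,0,0,1]
    - [0.2,0,-0.2,0,0,0,1]
    - [0.25,0,-0.1,0,0,0,1]
    - [0.25,0,-0.05,0,0,0,1]
    - [0.25,0,-0.05,0,0,0,1]
  squeeze: 25

```text
t: 8.55
ee_pos: [0.5129, 0.0376, 0.0443]
tcp_rot: [1.0, -0.0, -0.001, -0.0]
contact_force: [-6.1, 2.6, 22.9]
opening: 0.034
gripper_force: 40.5
```

```bash
cat >> h.py <<'E'
def tilt(x,y):
    st=ctrl.get_state(); print(st["ee_pos"].round(4),st["contact_force"].round(1))
    m,p,d=grab("wrist"); X=cloud(m,d)
    r=np.hypot(X[...,0]-x,X[...,1]-y)
    w=X[(abs(X[...,2]-.0385)<.005)&(r<.031)&(r>.021)&(X[...,0]>x+.008)]
    A=np.c_[w[:,:2]-[x,y],np.ones(len(w))]; print("flange plane",len(w),np.linalg.lstsq(A,w[:,2],rcond=None)[0].round(4))
    return m,p,d,X
E
python3 -c "
from h import *
tilt(.515,.0377)"
```

```text
[0.5129 0.0376 0.0443] [-6.1  2.6 22.9]
flange plane 1515 [-0.1024  0.0045  0.0384]
```

Run:
```python
from h import *
m,p,d,X=tilt(.515,.0377)
k=((abs(X[...,2]-.0281)<.0012)&(abs(X[...,0]-.53)<.05)&(abs(X[...,1]-.0377)<.06)).astype(np.uint8)
c,a,k2,P=max(comps(m,d,.028,.0012),key=lambda t:t[1]*(abs(t[0][0]-255)<40))
g=np.argwhere(k2); 
# per column scan: first row (from top) where the top face ends -> hole rim
pts=[]
for u in range(195,318,3):
    r=np.where(k2[:,u])[0]
    if len(r): 
        # end of first run
        e=r[0]+np.argmax(np.append(np.diff(r)>2,True)); pts.append(plane(m,u,e+.5 if 1 else 0,.028)[:2])
        
pts=np.array(pts); print(pts[::3].round(4).tolist())
Q=pts[(pts[:,0]<.556)&(abs(pts[:,1]-.0377)<.033)&(pts[:,0]>.525)]
print("rim r35.5",fit(Q,.0355,[.513,.038]),"r34",fit(Q,.034,[.513,.038]))
top=X[(abs(X[...,2]-.028)<.0015)&(abs(X[...,1]-.0377)<.042)&(X[...,0]>.53)]; print("nest xmax",np.percentile(top[:,0],99.5))
fl=X[(X[...,2]>.0335)&(X[...,2]<.042)&(abs(X[...,1]-.0377)<.005)&(X[...,0]>.53)]; print("flange xmax",np.percentile(fl[:,0],99),np.median(fl[fl[:,0]>.54],0))
```

```text
[0.5129 0.0376 0.0443] [-5.9  2.  23.7]
flange plane 1522 [-0.1044  0.0064  0.0384]
[[0.5024, 0.0772], [0.5208, 0.0702], [0.5381, 0.0636], [0.5412, 0.058], [0.5425, 0.0525], [0.5456, 0.047], [0.5475, 0.0416], [0.5469, 0.0362], [0.5462, 0.0308], [0.5444, 0.0253], [0.5406, 0.0198], [0.538, 0.0142], [0.5493, 0.0092], [0.5542, 0.0041]]
rim r35.5 (array([0.5114, 0.0379]), np.float64(0.00059)) r34 (array([0.5131, 0.0378]), np.float64(0.00065))
nest xmax 0.5606205993979482
flange xmax 0.5434023876711267 [0.54203269 0.03795826 0.03569676]
```

The hub is tilted in the grip and its underside sits about 2.7 mm toward -x. I'll lift clear, tip the tool +6° about tool y to bring the hub upright, and re-measure.

>>> move_arm:
  commands:
    - [0,0,-0.4,0,0,0,1]
    - [-0.1,0,-0.9,0,0,0,1]
    - [-0.1,0,-0.9,0,6,0,1]
    - [-0.1,0,-0.9,0,6,0,1]
    - [-0.1,0,-0.9,0,6,0,1]
  squeeze: 30

```text
t: 9.28
ee_pos: [0.513, 0.0374, 0.0521]
tcp_rot: [0.999, 0.0, 0.051, 0.0]
contact_force: [-0.0, -0.1, -4.5]
opening: 0.0346
gripper_force: 37.7
```

```bash
cat >> h.py <<'E'
def tilt2(x,y,z):
    st=ctrl.get_state(); print(st["ee_pos"].round(4),st["tcp_rot"].round(4),st["contact_force"].round(1))
    m,p,d=grab("wrist"); X=cloud(m,d)
    r=np.hypot(X[...,0]-x,X[...,1]-y)
    w=X[(abs(X[...,2]-z)<.005)&(r<.031)&(r>.021)&(X[...,0]>x+.008)]
    A=np.c_[w[:,:2]-[x,y],np.ones(len(w))]; s=np.linalg.lstsq(A,w[:,2],rcond=None)[0]; print("flange plane",len(w),s.round(4))
    zf=s[2]
    fl=X[(abs(X[...,2]-z)<.005)&(abs(X[...,1]-y)<.005)&(X[...,0]>x+.015)&(X[...,0]<x+.04)]; print("flange top xmax",np.percentile(fl[:,0],99).round(4))
    for c,a,k,P in comps(m,d,zf,.004):
        if abs(c[0]-255)<25: print("fit",fit(P[P[:,0]>x+.01],.033,[x,y]))
    return m,p,d,X
E
python3 -c "
from h import *
tilt2(.512,.0377,.046)"
```

```text
[0.513  0.0374 0.0521] [9.987e-01 0.000e+00 5.130e-02 1.000e-04] [-0.  -0.1 -4.5]
flange plane 1658 [0.0596 0.0084 0.0456]
flange top xmax 0.545
fit (array([0.5118, 0.0374]), np.float64(0.00061))
```

>>> move_arm:
  commands:
    - [0,-0.04,0,0,-3.4,0,1]
    - [0,-0.04,0,0,-3.4,0,1]
    - [-0.03,-0.04,0.3,0,-3.4,0,1]
    - [-0.05,-0.04,0.5,0,-3.4,0,1]
    - [-0.07,-0.04,0.7,0,-3.4,0,1]
    - [-0.07,-0.04,0.7,0,-3.4,0,1]
  squeeze: 30

```text
t: 10.07
ee_pos: [0.5129, 0.0378, 0.0451]
tcp_rot: [1.0, 0.0, 0.022, 0.0]
contact_force: [0.2, 0.2, -4.4]
opening: 0.0338
gripper_force: 37.7
```

```bash
python3 -c "
from h import *
tilt2(.512,.0377,.038)"
```

```text
[0.5129 0.0378 0.0451] [0.9997 0.     0.0225 0.    ] [ 0.2  0.2 -4.4]
flange plane 1666 [-0.0012  0.0058  0.0387]
flange top xmax 0.5443
fit (array([0.5113, 0.0379]), np.float64(0.00057))
```

The hub is upright, inside the recess and not touching, with about 2.7 mm left to go.

>>> move_arm:
  commands:
    - [0,0,0.1,0,0,0,1]
    - [-0.01,0,0.2,0,0,0,1]
    - [-0.01,0,0.24,0,0,0,1]
    - [-0.01,0,0.24,0,0,0,1]

```text
t: 10.62
ee_pos: [0.5131, 0.0378, 0.0428]
tcp_rot: [1.0, 0.0, 0.023, -0.0]
contact_force: [0.1, 0.1, -4.5]
opening: 0.0343
gripper_force: 37.7
```

```bash
python3 -c "
from h import *
tilt2(.512,.0377,.036)"
```

```text
[0.5131 0.0378 0.0428] [ 0.9997  0.      0.0226 -0.    ] [ 0.1  0.1 -4.5]
flange plane 1669 [-0.0025  0.0081  0.0365]
flange top xmax 0.5446
fit (array([0.5115, 0.0378]), np.float64(0.00063))
```

Nearly down; open slowly and rise.

>>> move_arm:
  commands:
    - [0,0,0.04,0,0,0,1]
    - [0,0,0.04,0,0,0,0.2]
    - [0,0,0.04,0,0,0,0]
    - [0,0,0.04,0,0,0,-0.4]
    - [0,0,0.04,0,0,0,-1]
    - [0,0,0.04,0,0,0,-1]
    - [0,0,-3,0,0,0,-1]
    - [0,0,-7,0,0,0,-1]
    - [0,0,-12,0,-2.6,0,-1]
    - [0,0,-13,0,-2.6,0,-1]
    - [0,0,-13,0,-2.6,0,-1]

```text
t: 12.05
ee_pos: [0.5073, 0.0378, 0.173]
tcp_rot: [1.0, -0.0, 0.001, -0.0]
contact_force: [-0.5, 0.3, -0.8]
opening: 0.0852
gripper_force: 0.0
```

Run:
```python
from h import *
m,p,d,X=tilt2(.512,.0377,.036)
for z in(.06,.036):
    for c,a,k,P in comps(m,d,z,.0028):
        e=cv2.minEnclosingCircle(P)
        if e[1]<.04: print(z,c.round(),np.round(e[0],4),round(e[1],4),np.median(X[k],0).round(4))
```

```text
[0.5073 0.0378 0.173 ] [ 1.e+00 -0.e+00  7.e-04 -0.e+00] [-0.5  0.3 -0.8]
flange plane 543 [0.0117 0.0014 0.0358]
flange top xmax 0.5447
fit (array([0.5115, 0.0382]), np.float64(0.00024))
0.06 [255. 187.] [0.5123 0.038 ] 0.0182 [0.5125 0.0385 0.0597]
0.036 [256. 177.] [0.5122 0.0381] 0.033 [0.5192 0.0375 0.036 ]
0.036 [156. 179.] [0.5071 0.1541] 0.0265 [0.5186 0.1388 0.0353]
0.036 [422. 195.] [ 0.497 -0.145] 0.0199 [ 0.4977 -0.1431  0.0376]
0.036 [291. 307.] [ 0.3525 -0.0079] 0.037 [ 0.3524 -0.0051  0.036 ]
```

The hub is home: boss top at z 0.0597, centred on the recess. Next I go up and over to the knob, unwinding the wrist so the hand can follow the arm's swing.

>>> move_arm:
  commands:
    - [0,0,-5,0,0,-10,-1]
    - [1,-3,-6,0,0,-20,-1]
    - [2,-6,-6,0,0,-30,-1]
    - [3,-9,-6,0,0,-40,-1]
    - [4,-12,-6,0,0,-50,-1]
    - [6,-15,-6,0,0,-60,-1]
    - [7,-18,-6,0,0,-70,-1]
    - [8,-20.6,-6,0,0,-80,-1]
    - [8,-20.6,-6,0,0,-90,-1]
    - [8,-20.6,-6,0,0,-100,-1]
    - [8,-20.6,-6,0,0,-110,-1]
    - [8,-20.6,-6,0,0,-115,-1]

```text
t: 13.6
ee_pos: [0.5861, 0.2434, 0.2299]
tcp_rot: [0.536, 0.844, -0.002, -0.001]
contact_force: [0.1, -0.8, -0.3]
opening: 0.0857
gripper_force: 0.0
```

>>> move_arm:
  commands:
    - [0,0,0,0,0,-10,-1]
    - [0,0,0,0,0,-20,-1]
    - [0,0,0,0,0,-30,-1]
    - [0,0,0,0,0,-40,-1]
    - [0,0,0,0,0,-50,-1]
    - [0,0,0,0,0,-60,-1]
    - [0,0,0,0,0,-70,-1]
    - [0,0,0,0,0,-80,-1]
    - [0,0,0,0,0,-90,-1]
    - [0,0,0,0,0,-100,-1]
    - [0,0,0,0,0,-110,-1]
    - [0,0,0,0,0,-111,-1]

```text
t: 15.1
ee_pos: [0.5863, 0.2434, 0.2304]
tcp_rot: [-0.39, 0.921, 0.0, -0.002]
contact_force: [0.6, 0.1, -1.0]
opening: 0.0852
gripper_force: 0.0
```

Run:
```python
from h import *
import pickle
st=ctrl.get_state(); m,p,d=grab("wrist"); X=cloud(m,d); pickle.dump((st,m,p,d),open("w6.pkl","wb"))
print(st["ee_pos"],st["tcp_rot"],st["joint_positions"].round(3))
for z in(.168,.156,.152):
    for c,a,k,P in comps(m,d,z,.003,150):
        e=cv2.minEnclosingCircle(P); print(z,c.round(),a,np.round(e[0],4),round(e[1],4),np.median(X[k],0).round(4),P.min(0),P.max(0))
cv2.imwrite("pics/w6.png",p[:,:,::-1])
```

```text
[0.58627146 0.24344474 0.23039223] [-3.90421254e-01  9.20634618e-01  4.75051958e-05 -1.77245426e-03] [ 0.375  0.44   1.605  0.     1.1   -1.998]
0.168 [254. 209.] 2083 [0.5884 0.2427] 0.0225 [0.5874 0.2415 0.1698] [0.5665161 0.2205419] [0.6106982  0.26480716]
0.156 [254.  55.] 1426 [0.506  0.1576] 0.0379 [0.511  0.1631 0.1552] [0.4683655  0.12035844] [0.5431599  0.19500144]
0.156 [266.  40.] 240 [0.4931 0.1589] 0.0178 [0.5002 0.1583 0.155 ] [0.47533628 0.15330768] [0.51078176 0.16209099]
0.152 [254.  50.] 7525 [0.5055 0.1572] 0.0383 [0.5051 0.1564 0.151 ] [0.46916017 0.11908133] [0.5432951  0.19509809]
```

View pics/w6.png

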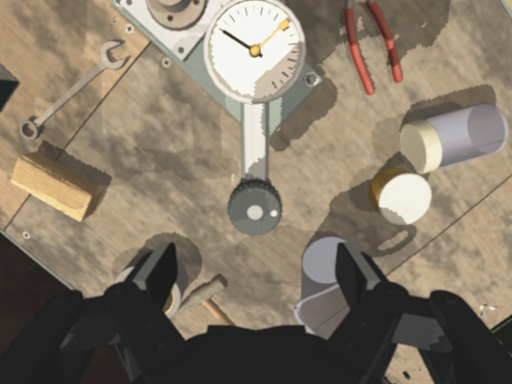

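The wrist view shows the knob at (255,207), the dial at (254,50) with the black pointer toward (222,32) and the set hand toward (285,25), and the bar between dial and knob. Grip the knob.

>>> move_arm:
  commands:
    - [-0.1,-0.2,3,0,0,0,-1]
    - [-0.1,-0.2,6,0,0,0,-1]
    - [-0.1,-0.2,8.5,0,0,0,-1]
    - [-0.1,-0.2,8.5,0,0,0,-0.5]
    - [-0.1,-0.2,8.5,0,0,0,0]
    - [-0.1,-0.2,8.5,0,0,0,0.6]
    - [-0.1,-0.2,8.5,0,0,0,1]
    - [-0.1,-0.2,8.5,0,0,0,1]
  squeeze: 40

```text
t: 16.15
ee_pos: [0.59, 0.2436, 0.1491]
tcp_rot: [-0.391, 0.921, 0.0, 0.001]
contact_force: [-1.9, 1.7, 6.8]
opening: 0.0422
gripper_force: 40.9
```

Run:
```python
from h import *
from scipy.spatial.transform import Rotation as R
st=ctrl.get_state(); print(st["ee_pos"],st["contact_force"],st["opening"])
c=np.array([.5055,.1572]); k=np.array([.588,.2428]) ; R0=R.from_quat(st["tcp_rot"]).as_matrix()
v=k-c; v=v/np.linalg.norm(v)*.1195
for a in list(range(0,137,9))+[132.8,136]:
    t=-np.radians(a); w=np.array([[np.cos(t),-np.sin(t)],[np.sin(t),np.cos(t)]])@v
    s=R0.T@np.append(w-v,0)*100; print(a,s.round(2))
```

```text
[0.58999575 0.24356532 0.14905017] [-1.88842779  1.73520755  6.75823194] 0.04224581649282546
0 [0. 0. 0.]
9 [ 0.14 -1.87  0.  ]
18 [ 0.58 -3.69  0.  ]
27 [ 1.3  -5.43  0.  ]
36 [ 2.27 -7.03 -0.  ]
45 [ 3.49 -8.45 -0.  ]
54 [ 4.91 -9.67 -0.  ]
63 [ 6.510e+00 -1.066e+01 -1.000e-02]
72 [ 8.240e+00 -1.138e+01 -1.000e-02]
81 [ 1.007e+01 -1.182e+01 -1.000e-02]
90 [ 11.93 -11.97  -0.02]
99 [ 13.8  -11.82  -0.02]
108 [ 15.63 -11.39  -0.02]
117 [ 17.36 -10.67  -0.03]
126 [18.96 -9.69 -0.03]
135 [20.39 -8.48 -0.04]
132.8 [20.06 -8.79 -0.03]
136 [20.54 -8.33 -0.04]
```

>>> move_arm:
  commands:
    - [0.14,-1.87,-0.2,0,0,9,1]
    - [0.58,-3.69,-0.3,0,0,18,1]
    - [1.3,-5.43,-0.3,0,0,27,1]
    - [2.27,-7.03,-0.3,0,0,36,1]
    - [3.49,-8.45,-0.3,0,0,45,1]
    - [4.91,-9.67,-0.3,0,0,54,1]
    - [6.51,-10.66,-0.3,0,0,63,1]
    - [8.24,-11.38,-0.3,0,0,72,1]
    - [10.07,-11.82,-0.3,0,0,81,1]
    - [11.93,-11.97,-0.3,0,0,90,1]
    - [13.8,-11.82,-0.3,0,0,99,1]
    - [15.63,-11.39,-0.3,0,0,108,1]

```text
t: 17.65
ee_pos: [0.5623, 0.0508, 0.1494]
tcp_rot: [0.517, 0.856, -0.0, 0.0]
contact_force: [3.3, 1.5, -13.0]
opening: 0.0422
gripper_force: 42.5
```

>>> move_arm:
  commands:
    - [0.14,-1.87,0.2,0,0,9,1]
    - [0.4,-3,0.2,0,0,15,1]
    - [0.75,-4.1,0.2,0,0,20,1]
    - [1.0,-4.7,0.2,0,0,23,1]
    - [1.2,-5.1,0.2,0,0,25,1]
    - [1.3,-5.4,0.2,0,0,26,1]
    - [1.3,-5.6,0.2,0,0,26,1]
    - [1.3,-5.6,0.2,0,0,26,1]

```text
t: 18.65
ee_pos: [0.5107, 0.0364, 0.1493]
tcp_rot: [0.695, 0.719, 0.003, 0.003]
contact_force: [10.7, -2.2, -10.6]
opening: 0.0424
gripper_force: 42.9
```

Run:
```python
from h import *
import pickle
st=ctrl.get_state(); m,p,d=grab("wrist"); pickle.dump((st,m,p,d),open("w7.pkl","wb")); X=cloud(m,d)
print(st["ee_pos"],st["contact_force"],st["joint_positions"].round(3))
P=st["ee_pos"][:2]; 
for z in(.152,):
    for c,a,k,Q in comps(m,d,z,.003,600):
        e=cv2.minEnclosingCircle(Q); print(z,c.round(),a,np.round(e[0],4),round(e[1],4)); 
cv2.imwrite("pics/w7.png",p[:,:,::-1])
```

```text
[0.51065308 0.03641933 0.14930156] [ 10.65817562  -2.20727102 -10.64842558] [ 4.800e-02  3.750e-01  1.942e+00 -1.000e-03  8.170e-01  1.400e-02]
0.152 [252.  38.] 10900 [0.5057 0.154 ] 0.038
0.152 [ 22. 272.] 971 [0.3648 0.0059] 0.0496
```

View pics/w7.png

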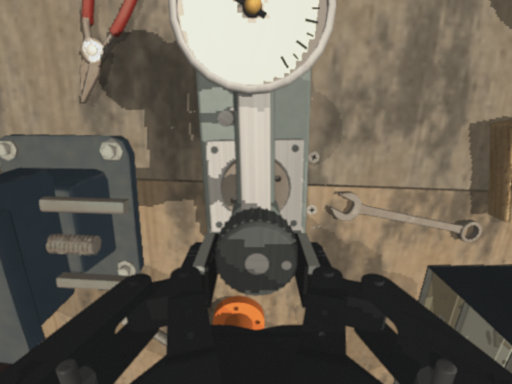

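The arm is over the nest against its stop. The bar points straight to the knob at (255,250) and 10 N of stop reaction shows. Next is the first turning stroke of 120° clockwise, sinking 4 mm with the knob.

>>> move_arm:
  commands:
    - [0,0.1,0.1,0,0,10,1]
    - [0,0.1,0.14,0,0,20,1]
    - [0,0.1,0.17,0,0,30,1]
    - [0,0.1,0.2,0,0,40,1]
    - [0,0.1,0.24,0,0,50,1]
    - [0,0.1,0.27,0,0,60,1]
    - [0,0.1,0.3,0,0,70,1]
    - [0,0.1,0.34,0,0,80,1]
    - [0,0.1,0.37,0,0,90,1]
    - [0,0.1,0.4,0,0,100,1]
    - [0,0.1,0.44,0,0,110,1]
    - [0,0.1,0.47,0,0,120,1]

```text
t: 20.2
ee_pos: [0.5097, 0.0379, 0.145]
tcp_rot: [0.97, -0.245, 0.002, -0.001]
contact_force: [1.9, 9.0, 2.2]
opening: 0.0418
gripper_force: 44.0
```

Run:
```python
from h import *
import pickle
st=ctrl.get_state(); print(st["ee_pos"],st["contact_force"],st["opening"],st["joint_positions"].round(2))
# set hand / pointer angles from the still view w6 (pointer at 0) and from side/scene now
def ang(m,p,lab,D=None):
    C=np.array([.504,.157]) if D is None else D
    q=proj(m,[[*C,.151]])[0]
    pts=[(u,v) for v in range(384) for u in range(512) if abs(u-q[0])<60 and abs(v-q[1])<60]
    W=np.array([plane(m,u,v,.151)[:2] for u,v in pts]); 
    rgb=np.array([p[v,u] for u,v in pts]).astype(int)
    white=rgb.min(1)>170
    # dial centre from white disc
    r=np.hypot(*(W-C).T); S=W[white&(r<.045)]; c=np.array(cv2.minEnclosingCircle(S.astype(np.float32))[0])
    rel=W-c; r=np.hypot(*rel.T); a=-np.arctan2(rel[:,1],rel[:,0]) # clockwise positive
    for nm,k in(("dark",(rgb.max(1)<90)&(r>.008)&(r<.022)),("brass",(rgb[:,0]-rgb[:,2]>60)&(r>.010)&(r<.029))):
        if k.sum(): print(lab,nm,k.sum(),c.round(4),np.angle(np.exp(1j*a[k]).mean()).round(3),abs(np.exp(1j*a[k]).mean()).round(3))
st6,m,p,d=pickle.load(open("w6.pkl","rb")); ang(m,p,"w6")
for n in("scene","side"):
    m,p,d=pickle.load(open(n+".pkl","rb")); ang(m,p,n+"0")
    m,p,d=grab(n); ang(m,p,n)
```

```text
[0.50971681 0.03793476 0.14501493] [1.8534297  9.04012232 2.20942935] 0.04179981586148584 [0.05 0.38 1.94 0.   0.81 2.11]
w6 dark 46 [0.5115 0.1553] 1.823 0.828
w6 brass 57 [0.5115 0.1553] -3.004 0.999
scene0 brass 4 [0.5041 0.1569] -3.072 0.999
scene brass 1 [0.5021 0.1549] -0.814 1.0
side0 brass 13 [0.504 0.157] -3.079 0.999
side brass 11 [0.5062 0.154 ] -1.06 0.99
```

```bash
cat >> h.py <<'E'
def dial(m,p,c,z=.152,lab=""):
    A=np.radians(np.arange(0,360,2)); f=p.astype(np.float32)
    def prof(r0,r1):
        o=[]
        for a in A:
            L=[]
            for r in np.linspace(r0,r1,8): L.append([c[0]+r*np.cos(-a),c[1]+r*np.sin(-a),z])
            q=proj(m,L).astype(np.float32).reshape(1,-1,2); o.append(cv2.remap(f,q[...,0],q[...,1],cv2.INTER_LINEAR)[0].mean(0))
        return np.array(o)
    g=prof(.009,.021); sat=g[:,0]-g[:,2]; lum=g.mean(1)
    def pk(w):
        i=np.argmax(w); j=(np.arange(-4,5)+i)%180; ww=w[j]-w[j].min(); return np.angle((ww*np.exp(1j*A[j])).sum()),w[i]
    base=cv2.medianBlur(np.tile(lum,3).reshape(1,-1).astype(np.uint8),31)[0,180:360].astype(float)
    s=pk(sat-np.median(sat)); dk=base-lum
    dk2=dk.copy(); dk2[abs(np.angle(np.exp(1j*(A-s[0]))))<.2]=0
    b=pk(dk2); print(lab,"set %.3f (%.0f) black %.3f (%.0f) black-set %.3f"%(*s,*b,np.angle(np.exp(1j*(b[0]-s[0])))))
E
python3 - <<'E'
from h import *
import pickle
_,m,p,d=pickle.load(open("w6.pkl","rb")); dial(m,p,[.5055,.1572],.1515,"w6")
for n in("scene","side"):
    m,p,d=pickle.load(open(n+".pkl","rb")); dial(m,p,[.504,.157],.1515,n+"0")
    m,p,d=grab(n); pickle.dump((m,p,d),open(n+"1.pkl","wb"))
    X=cloud(m,d); k=(abs(X[...,2]-.147)<.006)&(np.hypot(X[...,0]-.504,X[...,1]-.157)<.05); w=X[k]; c=np.array(cv2.minEnclosingCircle(w[:,:2].astype(np.float32))[0]); z=np.median(w[:,2]); print(n,"dial c",c,z,np.percentile(w,[2,98],axis=0).round(4).tolist())
    dial(m,p,np.percentile(w[:,:2],[2,98],axis=0).mean(0),z,n)
E
```

```text
w6 set -3.097 (88) black 1.312 (186) black-set -1.874
scene0 set -3.084 (18) black 1.305 (38) black-set -1.893
scene dial c [0.50380611 0.15845074] 0.14658741294362188 [[0.4679, 0.1242, 0.1427], [0.5376, 0.1949, 0.1518]]
scene set -0.512 (17) black -2.440 (42) black-set -1.928
side0 set -3.063 (61) black 1.307 (68) black-set -1.913
side dial c [0.50342029 0.15881063] 0.14675040785316673 [[0.4693, 0.124, 0.1433], [0.5375, 0.1952, 0.1517]]
side set -0.624 (51) black -2.498 (85) black-set -1.874
```

Run:
```python
from h import *
import pickle
for n in("scene","side"):
    m,p,d=pickle.load(open(n+"1.pkl","rb"))
    for c in([.504,.157],[.504,.159]): dial(m,p,c,.147,n+str(c))
```

```text
scene[0.504, 0.157] set -0.691 (20) black -2.362 (40) black-set -1.671
scene[0.504, 0.159] set -0.609 (20) black -2.461 (40) black-set -1.852
side[0.504, 0.157] set -0.765 (52) black -2.387 (87) black-set -1.622
side[0.504, 0.159] set -0.681 (53) black -2.488 (87) black-set -1.807
```

>>> move_arm:
  commands:
    - [0,0,0.02,0,0,8,1]
    - [0,0,0.04,0,0,15,1]
    - [0,0,0.05,0,0,18,1]
    - [0,0,0.05,0,0,18,1]
    - [0,0,0.05,0,0,18,0.3]
    - [0,0,0.05,0,0,18,-0.3]
    - [0,0,0.05,0,0,18,-1]
    - [0,0,0.05,0,0,18,-1]
    - [0,0,-2,0,0,18,-1]
    - [0,0,-4,0,0,18,-1]
    - [0,0,-4,0,0,18,-1]

```text
t: 21.78
ee_pos: [0.5092, 0.0367, 0.1852]
tcp_rot: [0.92, -0.391, 0.001, -0.001]
contact_force: [-0.3, -0.3, -0.3]
opening: 0.0855
gripper_force: 0.0
```

Run:
```python
from h import *
import pickle
st=ctrl.get_state(); m,p,d=grab("wrist"); X=cloud(m,d); print(st["ee_pos"],st["joint_positions"].round(3))
for z in(.1645,.146):
    for c,a,k,P in comps(m,d,z,.003,300):
        e=cv2.minEnclosingCircle(P); 
        if e[1]<.05: print(z,c.round(),a,np.round(e[0],4),round(e[1],4),np.median(X[k],0).round(4))
for n in("scene","side"):
    m,p,d=grab(n)
    for c in([.504,.157],[.504,.159]): dial(m,p,c,.1465,n+str(c))
```

```text
[0.50915998 0.03671573 0.18521831] [ 0.049  0.319  1.919 -0.     0.901  2.423]
0.1645 [253. 227.] 3189 [0.513  0.0365] 0.0223 [0.5137 0.0358 0.1653]
0.1645 [481. 296.] 1240 [ 0.3488 -0.0415] 0.0237 [ 0.349  -0.0419  0.1635]
0.1645 [404. 361.] 827 [0.3437 0.0396] 0.0209 [0.3408 0.0366 0.1635]
0.146 [181. 316.] 953 [0.4961 0.1434] 0.0235 [0.4949 0.1405 0.1461]
0.146 [505. 334.] 343 [ 0.2652 -0.0424] 0.0186 [ 0.2671 -0.0387  0.1442]
scene[0.504, 0.157] set -0.722 (25) black -2.164 (37) black-set -1.442
scene[0.504, 0.159] set -0.629 (24) black -2.244 (39) black-set -1.615
side[0.504, 0.157] set -0.758 (49) black -2.189 (82) black-set -1.430
side[0.504, 0.159] set -0.664 (47) black -2.273 (79) black-set -1.609
```

The pointer now reads about 0.46 rad, so 1.43 rad of pointer travel remains, which is about 107° of knob. I'll rewind the wrist and regrip.

>>> move_arm:
  commands:
    - [0,0,0,0,0,-10.5,-1]
    - [0,0,0,0,0,-21,-1]
    - [0,0,0,0,0,-31.5,-1]
    - [0,0,0,0,0,-42,-1]
    - [0,0,0,0,0,-52.5,-1]
    - [0,0,0,0,0,-63,-1]
    - [0,0,0,0,0,-73.5,-1]
    - [0,0,0,0,0,-84,-1]
    - [0,0,0,0,0,-94.5,-1]
    - [0,0,0,0,0,-105,-1]
    - [0,0,0,0,0,-115.5,-1]
    - [0,0,0,0,0,-126,-1]

```text
t: 23.42
ee_pos: [0.5075, 0.0368, 0.1829]
tcp_rot: [0.764, 0.645, -0.001, -0.001]
contact_force: [0.1, -0.1, -0.4]
opening: 0.0853
gripper_force: 0.0
```

>>> move_arm:
  commands:
    - [0,0.1,0,0,0,0,-1]
    - [0,0.1,2,0,0,0,-1]
    - [0,0.1,3.8,0,0,0,-1]
    - [0,0.1,3.8,0,0,0,-0.3]
    - [0,0.1,3.8,0,0,0,0.3]
    - [0,0.1,3.8,0,0,0,1]
    - [0,0.1,3.8,0,0,0,1]

```text
t: 24.3
ee_pos: [0.5107, 0.0365, 0.1471]
tcp_rot: [0.766, 0.643, 0.001, 0.001]
contact_force: [2.5, -2.7, 3.7]
opening: 0.0423
gripper_force: 40.8
```

Run:
```python
from h import *
st=ctrl.get_state(); print(st["ee_pos"],st["contact_force"],st["joint_positions"].round(3))
for n in("scene","side"):
    m,p,d=grab(n); dial(m,p,[.504,.157],.1465,n)
```

```text
[0.51072195 0.03650976 0.14713398] [ 2.52785209 -2.74558934  3.6525927 ] [ 0.048  0.38   1.941 -0.     0.817  0.224]
scene set -0.704 (19) black -2.158 (40) black-set -1.454
side set -0.757 (53) black -2.180 (94) black-set -1.423
```

Turn 90° first, sinking 3 mm, then check.

>>> move_arm:
  commands:
    - [0,0,0.03,0,0,10,1]
    - [0,0,0.07,0,0,20,1]
    - [0,0,0.1,0,0,30,1]
    - [0,0,0.13,0,0,40,1]
    - [0,0,0.17,0,0,50,1]
    - [0,0,0.2,0,0,60,1]
    - [0,0,0.23,0,0,70,1]
    - [0,0,0.27,0,0,80,1]
    - [0,0,0.3,0,0,90,1]
    - [0,0,0.3,0,0,90,1]

```text
t: 25.65
ee_pos: [0.5099, 0.0377, 0.1441]
tcp_rot: [0.996, -0.088, 0.001, -0.001]
contact_force: [1.5, 3.7, 8.6]
opening: 0.0422
gripper_force: 41.3
```

Run:
```python
from h import *
st=ctrl.get_state(); print(st["ee_pos"],st["contact_force"],st["joint_positions"].round(3))
for n in("scene","side"):
    m,p,d=grab(n); dial(m,p,[.504,.157],.1435,n)
```

```text
[0.50985541 0.03765043 0.1440822 ] [1.51929072 3.67942049 8.55322749] [0.05  0.385 1.943 0.002 0.812 1.796]
scene set -0.742 (25) black -1.020 (41) black-set -0.279
side set -0.792 (57) black -1.074 (85) black-set -0.281
```

>>> move_arm:
  commands:
    - [0,0,0.03,0,0,8,1]
    - [0,0,0.06,0,0,16,1]
    - [0,0,0.07,0,0,20,1]
    - [0,0,0.07,0,0,20,1]
    - [0,0,0.07,0,0,20,0.3]
    - [0,0,0.07,0,0,20,-0.4]
    - [0,0,0.07,0,0,20,-1]
    - [0,0,0.07,0,0,20,-1]
    - [0,0,-4,0,0,20,-1]
    - [0,0,-9,0,0,20,-1]
    - [0,0,-12,0,0,20,-1]
    - [0,0,-12,0,0,20,-1]

```text
t: 27.25
ee_pos: [0.5104, 0.0366, 0.2653]
tcp_rot: [0.966, -0.259, 0.002, -0.001]
contact_force: [1.4, 0.4, -0.3]
opening: 0.0853
gripper_force: 0.0
```

Run:
```python
from h import *
st=ctrl.get_state(); print(st["ee_pos"],st["contact_force"],st["opening"])
a=[]
for n in("scene","side"):
    m,p,d=grab(n); dial(m,p,[.504,.157],.1425,n)
    q=proj(m,[[.506,.13,.13]])[0].astype(int); a.append(cv2.resize(p[q[1]-40:q[1]+50,q[0]-33:q[0]+33],(400,545),interpolation=cv2.INTER_CUBIC))
    for c,ar,k,P in comps(m,d,.163,.006,100):
        e=cv2.minEnclosingCircle(P)
        if np.hypot(e[0][0]-.51,e[0][1]-.037)<.03: print(n,"knob",np.round(e[0],4))
m,p,d=grab("wrist"); X=cloud(m,d)
for z in(.162,.142):
    for c,ar,k,P in comps(m,d,z,.003,200):
        e=cv2.minEnclosingCircle(P)
        if e[1]<.045: print("wrist",z,np.round(e[0],4),round(e[1],4))
cv2.imwrite("pics/end.png",np.hstack(a)[:,:,::-1])
```

```text
[0.51040152 0.03659855 0.26529829] [ 1.35750919  0.399619   -0.31740058] 0.08525825444060928
scene set -0.714 (31) black -0.961 (19) black-set -0.248
scene knob [0.5101 0.044 ]
side set -0.788 (81) black -1.034 (16) black-set -0.246
side knob [0.5097 0.0426]
wrist 0.162 [0.5131 0.0368] 0.0218
wrist 0.162 [ 0.3486 -0.0444] 0.0217
wrist 0.162 [0.3474 0.0325] 0.03
wrist 0.142 [0.5048 0.1597] 0.0349
```

View pics/end.png

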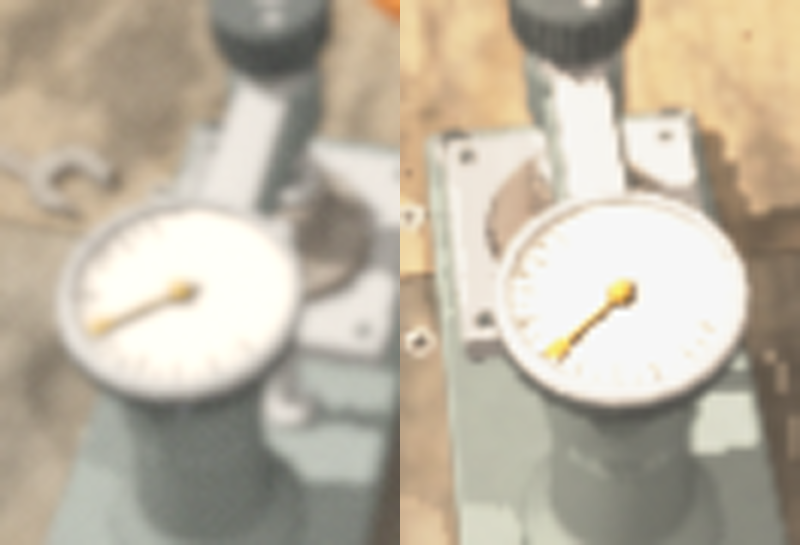

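Both views show the black pointer lying on the brass set hand, at (140,308) and (590,322). The bar stands over the nest and the tool is clear.

```bash
python3 -c "
from workcell import ctrl
print(ctrl.close_job())"
```

```text
the job is handed in; nothing more can be done
None
```

I've handed the job in: by my measurements the hub is home in the nest, the arm rests at its stop, the black pointer lies on the brass set hand and the knob is released; the hand-in returned no verdict.

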